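Set the short leg of the footstool to match the others

TASK

The padded footstool lies on its side on the white table, and it rocks because one of its two upper legs is set one hole shorter than its other three. On that leg press in the round spring button, draw the square outer tube away from the seat until the button pops out through the next hole, then make sure that the lock holds both ways: a steady tug outward and then a steady push back towards the seat, about 18 N for a second each, never straining the button with more than 25 N. Leave the leg set at that hole and let go; do not shift the other upper leg or the paint pot and eraser lying between the legs.

Things in the scene. Friction and masses are not known exactly. Their poses are not given: they have to be found in the camera images.
- stool: footstool lying firmly on its side, 180 wide, 270 high: red padded seat upright (47 thick), legs level, pointing at the robot. Origin on the table below the seat's underside, midway; x along the legs away from the seat, y to the robot's right, z up. Leg axes at y = +-75, z = 17 (fixed, right length) and z = 253 (upper two). Free above; the seat ends 17 above the upper axes. All mm
- short_leg: fixed inner tube, 18 mm square, 100 mm long, of the upper leg that is too short (left or right). Origin on its axis at the seat's underside; x along it away from the seat, z up, y level across it. Its button is on its -y side (the robot's left), 55 mm from the seat, level with the axis
- short_sleeve: outer tube of the short leg: aluminium, 25 mm square, wall 2, 115 long, rubber foot 34 mm square from 103 to 129 mm. Origin on its axis at the mouth (seat end), axes as short_leg. Slides along x only, about 2.5 N dry friction, inner stop: cannot come off. 13 mm holes in its -y side 21, 47, 73 mm from the mouth. Starts in the 47 hole, mouth about 8 mm from the seat
- next_hole (a point): middle of the short sleeve's 21 mm hole, on its outer face; moves with the sleeve. At the start 26 mm from the button towards the seat; it must end at the button (mouth 34 mm from the seat). The 10 mm button has 1.5 mm of play either way in a hole. Pads up to 30 mm wide (along the tube) closed across sleeve and button hold the sleeve, press the button flush and leave this hole free
- short_button: domed steel spring button, 10 mm dia, in the inner tube; moves in and out along y of short_leg. Origin at its tip, 6 mm out of the sleeve's side when free (y = -18.5 mm in short_leg). Spring 1.2 N at rest, 3.6 N flush, 4.6 N fully under the wall (8 mm). Free it locks the sleeve; flush, a pull of 4 to 12 N slips its dome under the wall
- button_seat (a point): point on the short leg's axis level with the button, where to close the fingers. Past the wall the button rides on 2 to 5 N of pull, pops out at the next hole and stops the sleeve: from there each mm of arm travel adds some newtons, so feel for it in steps of 1 mm or less. Tug and push must each keep over 12 N on the rim for 0.4 s; over 25 N spoils it. A grip of 40 N is enough
- set_leg: inner tube of the other upper leg, which is right and stays as it is; like short_leg
- set_sleeve: outer tube of the other upper leg, like short_sleeve, its button already in the 21 mm hole and its mouth 34 mm from the seat
- paint_pot: small paint pot, 37 mm dia, 41 mm high, on the table between the stool's legs; origin under its middle
- eraser: eraser, 23x50x12 mm, on the table between the stool's legs; origin under its middle

How it is judged (in metres and radians):
On the way, in this order (a step that is already met when the one before it is completed fails the run):
1. the short leg's button is pressed in by 4.5 mm or more (y of short_button in the frame of short_leg above -0.014 m), for 0.1 s.
2. the button has popped out through the next hole, and a steady outward tug makes it bear on the hole's rim with over 12 N (x of short_sleeve in the frame of short_leg between 0.0305 and 0.0375 m and y of short_button in the frame of short_leg below -0.0165 m and x of short_sleeve in the frame of short_leg above 0.0345 m and contact force between short_button and short_sleeve above 12 N), for 0.4 s.
3. still locked there, a steady push towards the seat makes it bear on the rim's other side with over 12 N (x of short_sleeve in the frame of short_leg between 0.0305 and 0.0375 m and y of short_button in the frame of short_leg below -0.0165 m and x of short_sleeve in the frame of short_leg below 0.0335 m and contact force between short_button and short_sleeve above 12 N), for 0.4 s.
At the end, for the whole second after the job is handed in: the short leg's sleeve locked one hole farther out (mouth 30.5 to 37.5 mm from the seat, button tip at least 4 mm proud of the sleeve); the other upper leg's sleeve within 4 mm, paint pot and eraser within 20 mm of where they were (x of short_sleeve in the frame of short_leg between 0.0305 and 0.0375 m and y of short_button in the frame of short_leg below -0.0165 m and distance of set_sleeve from where it was at the start of the episode below 0.004 m and distance of each of paint_pot, eraser from where it was at the start of the episode below 0.02 m); the robot touches nothing.
It fails at once if the short leg's button and sleeve are strained against each other with over 25 N (contact force between short_button and short_sleeve above 25 N).
It fails at once if the other upper leg's sleeve is shifted by over 4 mm (distance of set_sleeve from where it was at the start of the episode above 0.004 m).
It also fails if it takes over 45 s, if anything falls off the work surface, if the arm or the gripper's body presses on something with over 40 N, if the wrist force passes 120 N, or if a joint passes its speed limit or range.

ROBOT

A 6-joint arm with a two-finger parallel gripper is mounted at the origin on a cart in front of the work surface, level with it; the furniture and walls round the work are solid. World frame = base frame: x ahead of the robot, y to its left, z up, the work surface at z = 0. Lengths are in mm, angles in rad, forces in N, time in s.
With the tool pointing down it reaches from about 300 to 775 mm from the base axis. Payload 14.6 kg.
Tool frame: the origin (TCP) lies between the finger pads; the fingertips stand manip.tip_reach ahead of it and the grasp point (between the pads) lies 5 mm behind it (manip.tip_reach is the distance from the TCP to the fingertips, in mm); z points along the fingers, y is the line along which they close (so a half turn about z gives the same grasp; the last joint's range is limited). The gripper opens to 94 mm and grips with 3 to 60 N. Pads are 16 mm wide; open, the fingers measure 119 mm over their backs; the gripper's body (75 mm by 177 mm) begins 78 mm behind the grasp point.
Start: joints at [-1.215, 0.3, 1.521, -0, 1.321, -0.067], TCP at [225.666, -501.562, 219.446] pointing down, gripper open.
Joint ranges: [-3.03, 3.03], [-0.79, 2.21], [0.23, 2.52], [-1.04, 4.18], [0, 3.07], [-2.55, 2.55]. Speed limits (rad/s): [2.22, 2.22, 2.57, 3.14, 3.14, 3.14].

INTERFACE

Orientations are given as [roll, pitch, yaw] about the fixed x, y, z axes, in that order (R = Rz(yaw) Ry(pitch) Rx(roll)).
In Python, from cell import manip gives the robot as it stands. The module is installed in compiled form; this text tells all that it offers.
- The arm moves only by the shell command python3 -m creep 'ROWS' [FORCE]. ROWS is JSON, a list of rows, each a list of 3 entries, a list of its own where there are three numbers: the opening, from -1 (shut) to 1 (fully open), then the shift along the tool's x, y, z in cm, then the turn about the tool's z in units of 5 degrees (1.0 is 5 degrees). In form: [[grip, [tx, ty, tz], roll], ...]. A call has 1 to 12 rows; each row is the pose to reach, as a shift and turn from the pose commanded when the call began, along the tool's axes at that moment; what a row does not reach only later rows make up. A row lasts 1/10 s, in which the tool goes at most 50 mm and 8.59 degrees, less where a joint would pass 70% of its speed; a pose out of reach is approached as far as the arm can. A call with a gripper value outside its range is refused whole. The fingers move at their own pace and stop on an object; FORCE is the grip in N (left out, the last holds). Time passes only in rows, so rows that repeat a pose let the fingers close. It gives the time, the measured TCP pose, the force, the opening and the grip force at its end, in the units of the state.
- manip.read_state(): the state, without advancing time (a new reading comes with each control period).
- manip.camera(name): name is "scene" or "top" or "wrist"; returns the picture (400x640x3 uint8, red, green, blue); there is no depth.
- manip.camera_params(name): a dict with "fovy" (degrees; the focal length in pixels is half the picture's height over the tangent of half this angle, whatever the lens; pixels are square), "cx", "cy" (the principal point, pixels), "origin" and "attitude" of the camera in the world. Camera axes: x right, y down, z forward; pixel columns grow to the right and rows downward; lengths in mm; the calibration is good to about 2 mm. A picture is of the moment at which its call begins: read the wrist's pose just before it. camera_params takes no time and is no camera call; for the wrist camera it gives the pose at the moment of the call.
- manip.sign_off(): hands the job in; it is judged then, once.
The state is a dict: "clock": time; "joints": joint angles; "qd": joint speeds; "effort": joint torques, N m; "eef_pos": TCP position; "eef_rot": TCP orientation; "wrist_force": force on the tool from outside, world axes, zero at the start; "moment": the same for the moment, N m; "finger_gap": finger opening in mm; "finger_force": force on a finger pad.
Only numpy, scipy, OpenCV 4.12 (cv2) and the standard library are available. Lean on these libraries where they do the work, as an engineer would, in place of code of your own. Each camera call takes 0.05 s, during which the arm holds its last target. There are 200 camera calls.

## Working session

There is one attempt and no reset: what is moved stays moved. The work goes in short steps, Python scripts to look and compute and a shell command to move; the robot and the scene stay as the last step left them, time stands still between calls to the robot, and variables do not carry over. Pictures are saved under pics/ and viewed, at most 10 in all, crops included, and the job is handed in when it is done.

```bash
mkdir -p pics
python3 - <<'E'
from cell import manip
import cv2,numpy as np
s=manip.read_state();print(s['eef_pos'],s['eef_rot'],s['clock'],manip.tip_reach)
a=[]
for n in("scene","top"):
    p=manip.camera_params(n);print(n,p)
    im=manip.camera(n)[:,:,::-1];cv2.imwrite(f'pics/{n}0.png',im)
E
```

```text
[ 225.58766814 -501.3324289   218.86517461] [-3.14040689e+00 -3.82841909e-05  4.22819834e-01] 0.0 14.0
scene {'fovy': 45.45275408350906, 'cx': 326.25446997335393, 'cy': 199.50567133949042, 'origin': array([-58.10102314, 656.73590013, 783.30835222]), 'attitude': array([-2.30961837, -0.00373908, -2.00335051])}
top {'fovy': 43.65007604095899, 'cx': 325.64280215284447, 'cy': 206.3875694325427, 'origin': array([ 442.1518913 ,  343.55553623, 1126.31923734]), 'attitude': array([-3.03643392,  0.00435783, -1.57156716])}
```

View pics/top0.png

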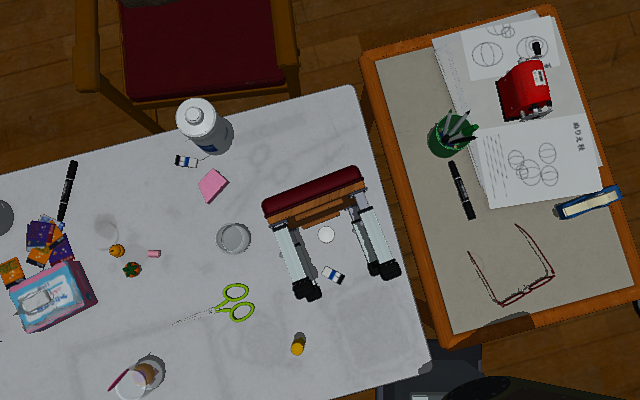

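View pics/scene0.png

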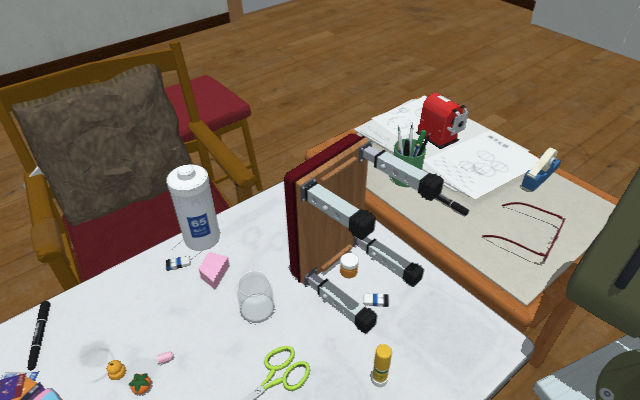

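The top view shows the stool with its seat at about (315,195). The left upper leg runs to a foot near (307,290) and the right one to about (388,268). I'll enlarge both views to see which leg is short.

Run:
```python
import cv2,numpy as np
t=cv2.imread('pics/top0.png')[155:305,250:410];s=cv2.imread('pics/scene0.png')[130:340,280:460]
t=cv2.resize(t,None,fx=2.5,fy=2.5,interpolation=cv2.INTER_CUBIC);s=cv2.resize(s,None,fx=2.2,fy=2.2,interpolation=cv2.INTER_CUBIC)
o=np.zeros((max(t.shape[0],s.shape[0]),t.shape[1]+s.shape[1],3),np.uint8);o[:t.shape[0],:t.shape[1]]=t;o[:s.shape[0],t.shape[1]:]=s
print(o.shape,t.shape);cv2.imwrite('pics/crop1.png',o)
```

```text
(462, 796, 3) (375, 400, 3)
```

View pics/crop1.png

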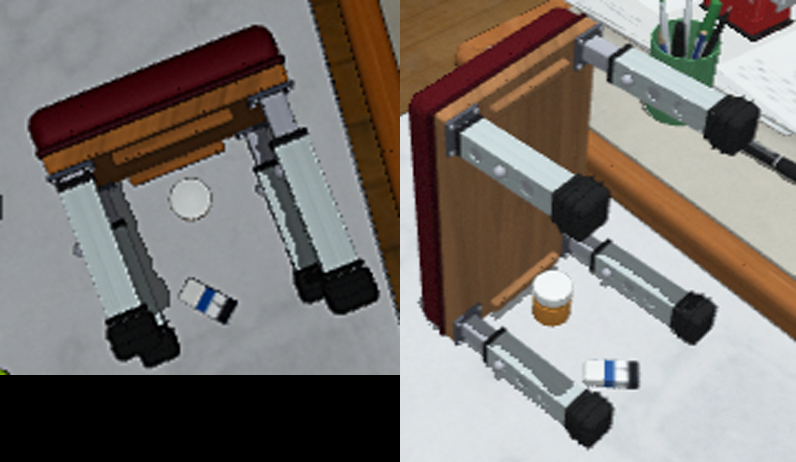

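The left upper leg is the short one: its mouth is at the seat and its button sits in the middle hole. In the scene view the button is at about (325,207), and in the top view at about (281,255). The right leg has a gap of inner tube showing. Next I'll measure both.

```bash
cat > h.py <<'E'
import numpy as np,cv2
from scipy.spatial.transform import Rotation as R
from cell import manip
def cam(n):
    p=manip.camera_params(n);f=200/np.tan(np.radians(p['fovy']/2));return p,f,R.from_euler('xyz',p['attitude'])
def ray(c,u,v):
    p,f,r=c;d=r.apply([(u-p['cx'])/f,(v-p['cy'])/f,1]);return np.array(p['origin']),d
def onz(c,u,v,z):
    o,d=ray(c,u,v);return o+d*(z-o[2])/d[2]
def proj(c,X):
    p,f,r=c;q=r.inv().apply(np.array(X)-p['origin']);return np.array([p['cx']+f*q[0]/q[2],p['cy']+f*q[1]/q[2]])
def tri(r1,r2):
    (o,d),(q,e)=r1,r2;s=np.linalg.lstsq(np.c_[d,-e],q-o,rcond=None)[0];a=o+d*s[0];b=q+e*s[1];return (a+b)/2,np.linalg.norm(a-b)
E
python3 - <<'E'
from h import *
c=cam('top');sc=cam('scene')
im=cv2.imread('pics/top0.png')
b,g,r=[im[:,:,i].astype(int) for i in range(3)]
bg=im[155:305,250:410]
print('sleeve px',im[255,290],im[240,365],'table',im[270,275],im[260,340])
m=((g-r>8)&(g>140)).astype(np.uint8)*255
m[:155]=0;m[305:]=0;m[:,:250]=0;m[:,410:]=0
n,l,st,ce=cv2.connectedComponentsWithStats(m)
for i in range(1,n):
    if st[i,4]<200: continue
    pts=np.argwhere(l==i)[:,::-1].astype(np.float32)
    q=cv2.boxPoints(cv2.minAreaRect(pts))
    W=np.array([onz(c,u,v,265.5) for u,v in q]);
    print(st[i],q.round(1).tolist(),'\n',W.round(1).tolist(),[round(np.linalg.norm(W[k]-W[k-1]),1) for k in range(4)])
    e=[W[k]-W[k-1] for k in range(4)];e=max(e,key=np.linalg.norm);print('ang',np.degrees(np.arctan2(e[1],e[0])), 'cent',W.mean(0))
X,er=tri(ray(c,280.8,255),ray(sc,325.5,207.3));print('button',X,er)
E
```

```text
sleeve px [175 173 159] [71 71 63] table [158 154 151] [158 155 150]
[360 210  33  54 746] [[359.1000061035156, 214.1999969482422], [372.5, 208.6999969482422], [392.5, 258.0], [379.20001220703125, 263.3999938964844]] 
 [[519.4, 289.4, 265.5], [528.8, 266.1, 265.5], [444.0, 232.7, 265.5], [434.7, 255.7, 265.5]] [np.float64(91.1), np.float64(25.1), np.float64(91.2), np.float64(24.8)]
ang -158.4759909983385 cent [481.74119943 260.95730754 265.5       ]
[274 227  32  55 753] [[272.70001220703125, 232.3000030517578], [286.20001220703125, 226.89999389648438], [305.8999938964844, 276.20001220703125], [292.3999938964844, 281.6000061035156]] 
 [[488.2, 438.5, 265.5], [497.4, 415.4, 265.5], [413.1, 381.1, 265.5], [404.0, 404.0, 265.5]] [np.float64(91.0), np.float64(24.9), np.float64(91.1), np.float64(24.7)]
ang -157.85307261802262 cent [450.65851188 409.74892462 265.5       ]
button [448.53583775 423.61110394 258.61457014] 2.974328499873163
```

Run:
```python
from h import *
c=cam('top');sc=cam('scene')
d=np.array([-.9285,-.3714,0]);y=np.array([.3714,-.9285,0])
F=np.array([408.5,392.6,253]) # axis at 103 from mouth
out=[]
for n,cc,(x0,y0,w,h),k in(('top',c,(265,215,50,70),7),('scene',sc,(290,175,100,70),4)):
    im=cv2.imread(f'pics/{n}0.png')[y0:y0+h,x0:x0+w];im=cv2.resize(im,None,fx=k,fy=k,interpolation=cv2.INTER_CUBIC)
    for nm,X,col in(('tip',F-56*d-18.5*y,(0,0,255)),('base',F-56*d-12.5*y,(0,255,0)),('h21',F-82*d-12.5*y,(255,0,0)),('h73',F-30*d-12.5*y,(255,0,255)),('mouth',F-103*d-12.5*y,(0,255,255)),('foot',F-12.5*y,(255,255,0))):
        p=proj(cc,X);print(n,nm,p.round(1));q=((p+.5-[x0,y0])*k).astype(int);cv2.drawMarker(im,tuple(map(int,q)),col,cv2.MARKER_CROSS,10,1)
    out.append(im)
H=max(i.shape[0] for i in out)
cv2.imwrite('pics/ov.png',np.hstack([cv2.copyMakeBorder(i,0,H-i.shape[0],0,0,cv2.BORDER_CONSTANT) for i in out]))
```

```text
top tip [277.9 252.5]
top base [281.1 251.2]
top h21 [275.7 237.4]
top h73 [286.5 265.2]
top mouth [271.3 226.2]
top foot [292.8 281.4]
scene tip [319.3 209. ]
scene base [321.9 207.1]
scene h21 [310.5 199.7]
scene h73 [333.7 214.9]
scene mouth [301.6 193.8]
scene foot [347.8 224.1]
```

View pics/ov.png

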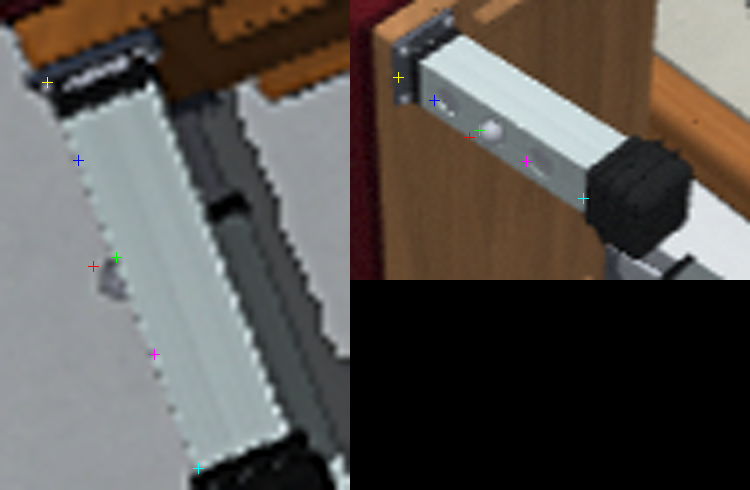

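The overlay puts the leg's axis and height about right. The button, though, sits several mm nearer the foot than the mask edges predict, so I'll move over the leg and refine the position with the wrist camera.

```bash
python3 -m creep '[[1,[0,0,-10],0],[1,[0,0,-16],0],[1,[2,-2.5,-16],0.1],[1,[58.35,-73.8,-16],0.48],[1,[58.35,-73.8,-16],0.48],[1,[58.35,-73.8,-16],0.48],[1,[58.35,-73.8,-16],0.48],[1,[58.35,-73.8,-16],0.48],[1,[58.35,-73.8,-16],0.48],[1,[58.35,-73.8,-16],0.48],[1,[58.35,-73.8,-16],0.48],[1,[58.35,-73.8,-16],0.48]]'
```

```text
clock: 1.3
eef_pos: [340.9, -40.4, 371.5]
eef_rot: [3.141, -0.0, 0.381]
wrist_force: [1.7, -0.6, 0.7]
finger_gap: 93.7
finger_force: 0.0
```

```bash
python3 -m creep '[[1,[27.2,-37,-1],0],[1,[27.2,-37,-1],0],[1,[27.2,-37,-1],0],[1,[27.2,-37,-1],0],[1,[27.2,-37,-1],0],[1,[27.2,-37,-1],0],[1,[27.2,-37,-1],0],[1,[27.2,-37,-1],0],[1,[27.2,-37,-1],0],[1,[27.2,-37,-1],0],[1,[27.2,-37,-1],0],[1,[27.2,-37,-1],0]]'
python3 - <<'E'
from h import *
s=manip.read_state();print(s['eef_pos'],s['eef_rot'],s['joints'])
c=cam('wrist');print(c[0])
im=manip.camera('wrist')[:,:,::-1].copy();cv2.imwrite('pics/w0.png',im)
d=np.array([-.9285,-.3714,0]);y=np.array([.3714,-.9285,0])
F=np.array([408.5,392.6,253])
for nm,X in(('tip',F-56*d-18.5*y),('mouth',F-103*d-12.5*y+[0,0,12.5]),('foot',F-12.5*y+[0,0,12.5])):print(nm,proj(c,X))
E
```

```text
clock: 2.5
eef_pos: [456.1, 401.3, 381.5]
eef_rot: [3.141, -0.0, 0.381]
wrist_force: [-0.6, -1.2, 0.2]
finger_gap: 93.9
finger_force: 0.0
[456.06262843 401.32199214 381.48719806] [ 3.14139619e+00 -4.62185545e-05  3.80525185e-01] [ 6.61440217e-01  3.80719356e-01  1.04751406e+00 -2.03640843e-04
  1.71336929e+00  1.85168243e+00]
{'fovy': 65.66077558584121, 'cx': 325.4227085519841, 'cy': 201.07679223600482, 'origin': array([521.71964894, 427.35579394, 546.82199368]), 'attitude': array([ 2.89394104e+00, -5.60346200e-04, -1.18979452e+00])}
tip [296.00531762 188.78514155]
mouth [300.25265222 140.07118141]
foot [302.30695832 247.79216418]
```

View pics/w0.png

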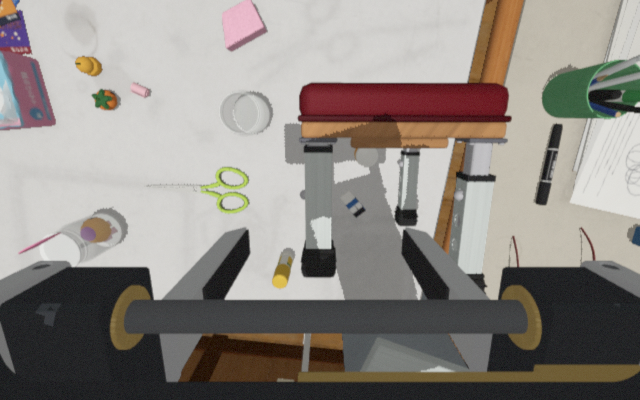

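The wrist view shows the short sleeve from about (318,150) to (318,250), with its button bump at about (304,195), and the seat edge at row 137. Next I'll take brightness profiles.

Run:
```python
from h import *
im=cv2.imread('pics/w0.png');c=cam('wrist')
print('along col 319',im[134:160,319].mean(1).astype(int).tolist(),'\n',im[240:258,312].mean(1).astype(int).tolist())
for r in(165,180,205): print(r,im[r,298:342].mean(1).astype(int).tolist())
print('button region');print(im[184:208,296:312].mean(2).astype(int))
cr=cv2.resize(im[125:285,280:350],None,fx=3.75,fy=3.75,interpolation=cv2.INTER_CUBIC);cv2.imwrite('pics/w0c.png',cr)
```

```text
along col 319 [136, 129, 112, 80, 64, 69, 67, 69, 99, 123, 122, 108, 63, 37, 31, 29, 24, 37, 83, 122, 134, 136, 137, 136, 135, 132] 
 [128, 126, 128, 128, 124, 129, 125, 126, 104, 49, 34, 23, 30, 27, 20, 23, 32, 22]
165 [209, 208, 208, 208, 206, 202, 182, 142, 131, 134, 133, 135, 136, 132, 132, 130, 132, 133, 128, 130, 132, 134, 134, 136, 136, 132, 132, 132, 133, 131, 132, 131, 133, 127, 133, 156, 206, 210, 210, 209, 209, 209, 209, 210]
180 [211, 211, 212, 212, 212, 210, 196, 145, 133, 133, 130, 135, 133, 132, 131, 132, 133, 129, 131, 132, 133, 135, 134, 136, 135, 131, 128, 130, 132, 131, 134, 131, 131, 128, 134, 148, 189, 209, 211, 211, 208, 210, 210, 209]
205 [210, 212, 210, 211, 212, 211, 203, 159, 134, 132, 128, 131, 131, 132, 129, 129, 130, 128, 127, 130, 132, 133, 134, 132, 132, 130, 130, 128, 131, 130, 131, 127, 129, 128, 133, 136, 135, 134, 133, 134, 133, 133, 134, 136]
button region
[[211 211 212 212 212 212 212 211 200 145 133 132 133 134 133 132]
 [211 211 211 211 211 212 211 210 202 145 131 131 131 132 133 133]
 [210 212 211 211 211 211 211 211 202 144 132 133 131 135 133
[... 713 characters left out ...]
 129 134 132 129 131 132 132]
 [209 211 211 211 204 169 138 122 120 128 135 130 130 132 135 133]
 [211 209 210 211 209 199 181 163 156 138 131 133 130 132 132 132]
 [208 209 209 210 211 209 206 198 192 148 133 131 131 132 134 132]
 [210 209 209 210 209 210 211 210 204 152 132 133 130 133 131 131]
 [208 209 210 211 210 211 212 212 205 155 136 133 130 133 132 131]
 [209 209 211 210 210 211 212 212 205 157 133 129 131 130 130 130]
 [209 210 209 210 210 212 212 212 204 158 133 130 129 133 129 131]
 [209 210 210 212 210 211 212 211 203 159 134 132 128 131 131 132]
 [210 210 210 210 212 213 212 212 203 159 133 133 131 132 133 132]
 [208 211 210 211 211 211 212 210 204 160 135 131 131 131 130 128]]
```

View pics/w0c.png

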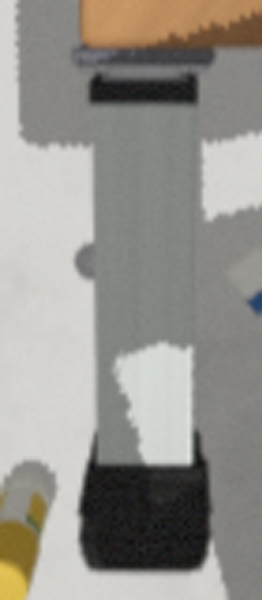

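Run:
```python
from h import *
c=cam('wrist');d=np.array([-.9285,-.3714,0]);y=np.array([.3714,-.9285,0])
s=manip.read_state();P=np.array(s['eef_pos'])
def rp(nm,X): print(nm,X.round(1),'rel TCP: along d %.1f across y %.1f'%((X-P)@d,(X-P)@y))
rp('tip',onz(c,299.3,194.3,253))
for nm,u,v in(('mouth',319,145.7),('lightstart',319,151.7),('foot',319,248.6),('L165',304.7,165),('R165',333.8,165),('L180',304.8,180),('R180',333.8,180)): rp(nm,onz(c,u,v,265.5))
X,e=tri(ray(c,299.3,194.3),ray(cam('top'),279.2,254.6));print(X,e)
X,e=tri(ray(c,299.3,194.3),ray(cam('scene'),323.5,208));print(X,e)
```

```text
tip [449.7 425.4 253. ] rel TCP: along d -3.1 across y -25.1
mouth [501.2 424.8 265.5] rel TCP: along d -50.7 across y -5.4
lightstart [496.2 422.9 265.5] rel TCP: along d -45.4 across y -5.4
foot [409.  388.5 265.5] rel TCP: along d 48.3 across y -5.9
L165 [480.2 430.6 265.5] rel TCP: along d -33.4 across y -18.5
R165 [490.  406.  265.5] rel TCP: along d -33.4 across y 8.0
L180 [467.3 425.5 265.5] rel TCP: along d -19.5 across y -18.6
R180 [477.2 400.7 265.5] rel TCP: along d -19.5 across y 8.1
[450.42043453 426.59460715 258.02697791] 2.467514304501488
[450.25403818 425.11373861 255.88019472] 0.7043200830252637
```

```bash
python3 -m creep '[[1,[0.36,-0.55,4],0],[1,[0.36,-0.55,8],0],[1,[0.36,-0.55,11],0],[1,[0.36,-0.55,13],0],[1,[0.36,-0.55,13.35],0],[1,[0.36,-0.55,13.35],0],[1,[0.36,-0.55,13.35],0],[1,[0.36,-0.55,13.35],0]]'
python3 - <<'E'
from h import *
d=np.array([-.9285,-.3714,0]);y=np.array([.3714,-.9285,0])
P=np.array(manip.read_state()['eef_pos']);P0=np.array([456.06,401.32,381.5])
print((P-P0)@d,(P-P0)@y,P)
c=cam('wrist');cv2.imwrite('pics/w1.png',manip.camera('wrist')[:,:,::-1])
im=cv2.imread('pics/w1.png');
E
```

```text
clock: 3.35
eef_pos: [457.7, 408.7, 249.4]
eef_rot: [-3.141, -0.002, 0.381]
wrist_force: [0.2, 0.7, 0.1]
finger_gap: 93.4
finger_force: 0.0
-4.259263574913948 -6.23283840162054 [457.69976771 408.68871096 249.41890847]
```

View pics/w1.png

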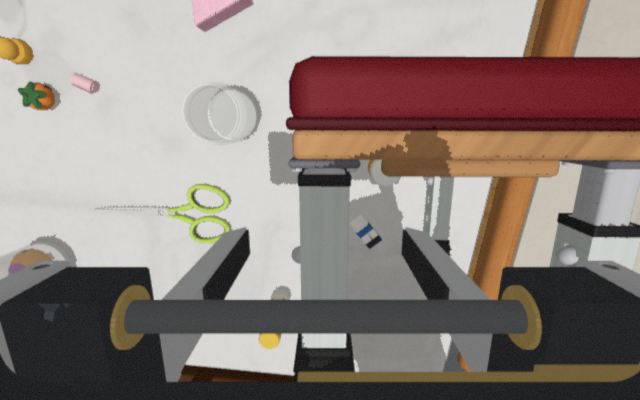

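The sleeve spans columns 301–349, centred between the fingers at about 325. The button bump is at about (296,255), so I'll check where it sits along the leg.

Run:
```python
from h import *
c=cam('wrist');d=np.array([-.9285,-.3714,0]);y=np.array([.3714,-.9285,0])
im=cv2.imread('pics/w1.png').mean(2)
sub=im[240:270,284:300]<170
vs,us=np.nonzero(sub);print('btn',us.min()+284,vs.min()+240,vs.max()+240)
print(im[165:192,325].astype(int).tolist(),im[340:352,325].astype(int).tolist())
P=np.array(manip.read_state()['eef_pos']);v=(vs.min()+vs.max())/2+240
for z in (250,253,256):
  X=onz(c,us.min()+284,v,z);print(z,X,(X-P)@d,(X-P)@y)
for nm,v in(('mouth',170),('foot',348)):
  X=onz(c,325,v,265.5);print(nm,(X-P)@d,(X-P)@y)
print(c[0]['origin'])
```

```text
btn 292 246 263
[100, 72, 78, 101, 123, 124, 124, 125, 113, 81, 39, 27, 32, 33, 30, 20, 28, 22, 33, 27, 35, 79, 119, 135, 135, 135, 136] [211, 211, 211, 210, 209, 209, 207, 180, 92, 38, 34, 39]
250 [448.36681084 425.23066269 250.        ] 2.4684390428912684 -18.783806431926514
253 [449.72879282 425.40069378 253.        ] 1.1406892275103626 -18.435840196492503
256 [451.09077479 425.57072488 256.        ] -0.18706058787059732 -18.08787396105847
mouth -48.438708446464744 0.09362541096458799
foot 52.287567922749574 0.13778635409175521
[523.06613948 434.55619622 414.53814331]
```

Along the leg the button is within about 1 mm of the TCP, so I'll close the fingers.

```bash
python3 -m creep '[[-1,[0,0,0],0],[-1,[0,0,0],0],[-1,[0,0,0],0],[-1,[0,0,0],0],[-1,[0,0,0],0],[-1,[0,0,0],0],[-1,[0,0,0],0],[-1,[0,0,0],0],[-1,[0,0,0],0],[-1,[0,0,0],0]]' 40
```

```text
clock: 4.4
eef_pos: [457.1, 409.2, 247.8]
eef_rot: [-3.141, -0.0, 0.381]
wrist_force: [-1.6, 5.4, -1.0]
finger_gap: 24.5
finger_force: 40.0
```

```bash
python3 -m creep '[[-1,[-0.1,0,0],0],[-1,[-0.2,0,0],0],[-1,[-0.3,0,0],0],[-1,[-0.4,0,0],0],[-1,[-0.4,0,0],0]]' && python3 -m creep '[[-1,[-0.1,0,0],0],[-1,[-0.2,0,0],0],[-1,[-0.3,0,0],0],[-1,[-0.4,0,0],0],[-1,[-0.4,0,0],0]]'
```

```text
clock: 4.9
eef_pos: [453.7, 407.9, 247.9]
eef_rot: [-3.14, -0.001, 0.381]
wrist_force: [1.7, 7.7, -2.0]
finger_gap: 24.3
finger_force: 40.0
clock: 5.4
eef_pos: [449.8, 406.3, 247.9]
eef_rot: [-3.14, -0.001, 0.381]
wrist_force: [-0.5, 6.5, -0.7]
finger_gap: 24.4
finger_force: 40.0
```

```bash
python3 -m creep '[[-1,[-0.1,0,0],0],[-1,[-0.2,0,0],0],[-1,[-0.4,0,0],0],[-1,[-0.6,0,0],0],[-1,[-0.8,0,0],0],[-1,[-1.0,0,0],0],[-1,[-1.2,0,0],0],[-1,[-1.3,0,0],0],[-1,[-1.3,0,0],0],[-1,[-1.3,0,0],0]]'
python3 - <<'E'
from h import *
c=cam('wrist');im=manip.camera('wrist')[:,:,::-1];d=np.array([-.9285,-.3714,0])
cv2.imwrite('pics/w2.png',im);im=im.mean(2)
P=np.array(manip.read_state()['eef_pos']);print((P-[457.1,409.2,248])@d)
print(im[150:195,325].astype(int).tolist());print(im[340:352,325].astype(int).tolist())
E
```

```text
clock: 6.4
eef_pos: [437.4, 401.4, 247.8]
eef_rot: [-3.14, 0.0, 0.381]
wrist_force: [-2.4, 4.7, -1.3]
finger_gap: 24.6
finger_force: 40.0
21.14780573234854
[206, 206, 207, 205, 206, 207, 207, 205, 206, 205, 188, 145, 128, 126, 126, 125, 126, 126, 124, 127, 126, 124, 124, 114, 80, 32, 34, 30, 30, 27, 27, 25, 19, 19, 29, 36, 81, 120, 133, 134, 136, 134, 134, 136, 133]
[211, 211, 213, 212, 212, 212, 211, 210, 196, 151, 64, 37]
```

```bash
for i in 1; do python3 -m creep '[[-1,[-0.1,0,0],0],[-1,[-0.2,0,0],0],[-1,[-0.3,0,0],0],[-1,[-0.3,0,0],0]]'; python3 -m creep '[[-1,[-0.1,0,0],0],[-1,[-0.1,0,0],0],[-1,[-0.1,0,0],0]]';python3 -m creep '[[-1,[-0.1,0,0],0],[-1,[-0.1,0,0],0],[-1,[-0.1,0,0],0]]'; done
```

```text
clock: 6.85
eef_pos: [434.7, 400.3, 247.9]
eef_rot: [-3.14, 0.0, 0.381]
wrist_force: [-2.7, 5.4, -0.4]
finger_gap: 24.8
finger_force: 40.0
clock: 7.15
eef_pos: [433.9, 400.0, 247.9]
eef_rot: [-3.14, -0.0, 0.381]
wrist_force: [-1.1, 6.0, -1.6]
finger_gap: 24.5
finger_force: 40.0
clock: 7.45
eef_pos: [433.0, 399.6, 247.9]
eef_rot: [-3.14, -0.0, 0.381]
wrist_force: [-1.5, 6.6, -1.8]
finger_gap: 24.6
finger_force: 40.0
```

```bash
python3 -m creep '[[-1,[-0.07,0,0],0],[-1,[-0.07,0,0],0],[-1,[-0.07,0,0],0]]'; python3 -m creep '[[-1,[-0.07,0,0],0],[-1,[-0.07,0,0],0],[-1,[-0.07,0,0],0]]'
```

```text
clock: 7.75
eef_pos: [432.4, 399.4, 247.9]
eef_rot: [-3.14, -0.001, 0.381]
wrist_force: [0.6, 6.4, -2.1]
finger_gap: 24.3
finger_force: 40.0
clock: 8.05
eef_pos: [431.7, 399.1, 247.9]
eef_rot: [-3.14, -0.0, 0.381]
wrist_force: [-0.7, 7.0, -1.4]
finger_gap: 24.6
finger_force: 40.0
```

```bash
python3 -m creep '[[-1,[-0.06,0,0],0],[-1,[-0.06,0,0],0],[-1,[-0.06,0,0],0]]'; python3 -m creep '[[-1,[-0.06,0,0],0],[-1,[-0.06,0,0],0],[-1,[-0.06,0,0],0]]'
```

```text
clock: 8.35
eef_pos: [431.3, 399.0, 247.9]
eef_rot: [-3.14, -0.001, 0.381]
wrist_force: [0.2, 7.0, -1.0]
finger_gap: 24.6
finger_force: 40.0
clock: 8.65
eef_pos: [431.0, 398.8, 247.9]
eef_rot: [-3.14, -0.002, 0.381]
wrist_force: [2.6, 8.3, -2.6]
finger_gap: 24.8
finger_force: 40.0
```

Resistance is building, so the button has popped out and is bearing on the rim. I'll keep tugging in small steps.

```bash
python3 -m creep '[[-1,[-0.06,0,0],0],[-1,[-0.06,0,0],0],[-1,[-0.06,0,0],0]]'; python3 -m creep '[[-1,[-0.06,0,0],0],[-1,[-0.06,0,0],0],[-1,[-0.06,0,0],0]]'
```

```text
clock: 8.95
eef_pos: [430.7, 398.7, 247.8]
eef_rot: [-3.14, -0.002, 0.381]
wrist_force: [5.6, 9.6, -3.3]
finger_gap: 24.7
finger_force: 40.0
clock: 9.25
eef_pos: [430.5, 398.6, 247.9]
eef_rot: [-3.14, -0.003, 0.381]
wrist_force: [9.0, 12.4, -5.0]
finger_gap: 25.1
finger_force: 40.0
```

```bash
python3 -m creep '[[-1,[-0.05,0,0],0],[-1,[-0.05,0,0],0],[-1,[-0.05,0,0],0]]'; python3 -m creep '[[-1,[-0.04,0,0],0],[-1,[-0.04,0,0],0],[-1,[-0.04,0,0],0],[-1,[-0.04,0,0],0]]'
```

```text
clock: 9.55
eef_pos: [430.4, 398.6, 247.9]
eef_rot: [-3.14, -0.004, 0.381]
wrist_force: [11.8, 12.6, -5.2]
finger_gap: 24.7
finger_force: 40.0
clock: 9.95
eef_pos: [430.3, 398.5, 247.9]
eef_rot: [-3.14, -0.005, 0.381]
wrist_force: [13.4, 15.5, -6.1]
finger_gap: 24.5
finger_force: 40.0
```

```bash
python3 -m creep '[[-1,[-0.03,0,0],0],[-1,[-0.03,0,0],0],[-1,[-0.03,0,0],0],[-1,[-0.03,0,0],0],[-1,[-0.03,0,0],0],[-1,[-0.03,0,0],0],[-1,[-0.03,0,0],0],[-1,[-0.03,0,0],0],[-1,[-0.03,0,0],0],[-1,[-0.03,0,0],0]]'
python3 - <<'E'
from cell import manip
import cv2
for i in range(3):
    print(manip.read_state()['wrist_force']); im=manip.camera('wrist')
cv2.imwrite('pics/w3.png',im[:,:,::-1])
s=manip.camera('scene')[170:250,290:400,::-1]
cv2.imwrite('pics/s3.png',cv2.resize(s,None,fx=5,fy=5,interpolation=cv2.INTER_CUBIC))
E
```

```text
clock: 10.95
eef_pos: [430.1, 398.5, 247.9]
eef_rot: [-3.14, -0.005, 0.381]
wrist_force: [15.1, 15.6, -6.7]
finger_gap: 24.7
finger_force: 40.0
[15.12828622 15.63911446 -6.73415694]
[15.14549401 14.99610256 -6.57322203]
[16.96784348 15.12511852 -7.27748733]
```

View pics/w3.png

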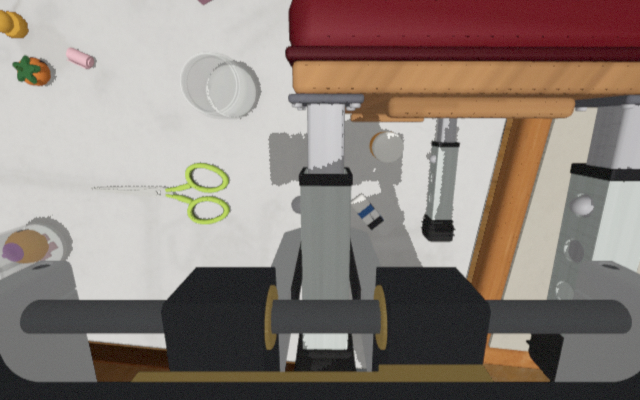

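The button bump shows at about (297,205), out through the next hole just past the mouth, with the tug at about 20 N (roughly 17.5 N on the rim). Next I'll reverse into the push.

```bash
python3 -m creep '[[-1,[0.1,0,0],0],[-1,[0.2,0,0],0],[-1,[0.3,0,0],0],[-1,[0.4,0,0],0],[-1,[0.4,0,0],0]]'; python3 -m creep '[[-1,[0.1,0,0],0],[-1,[0.1,0,0],0],[-1,[0.1,0,0],0]]'; python3 -m creep '[[-1,[0.08,0,0],0],[-1,[0.08,0,0],0],[-1,[0.08,0,0],0]]'
```

```text
clock: 11.65
eef_pos: [431.9, 399.2, 247.8]
eef_rot: [-3.14, 0.0, 0.381]
wrist_force: [-2.7, 4.4, -1.1]
finger_gap: 24.1
finger_force: 40.0
clock: 11.95
eef_pos: [432.8, 399.5, 247.9]
eef_rot: [-3.14, 0.0, 0.381]
wrist_force: [-2.8, 4.3, 0.2]
finger_gap: 24.2
finger_force: 40.0
clock: 12.25
eef_pos: [433.5, 399.8, 247.9]
eef_rot: [-3.14, 0.0, 0.381]
wrist_force: [-3.2, 5.2, -0.7]
finger_gap: 24.3
finger_force: 40.0
```

```bash
python3 -m creep '[[-1,[0.06,0,0],0],[-1,[0.06,0,0],0],[-1,[0.06,0,0],0]]'; python3 -m creep '[[-1,[0.06,0,0],0],[-1,[0.06,0,0],0],[-1,[0.06,0,0],0]]'
```

```text
clock: 12.55
eef_pos: [434.0, 400.0, 247.9]
eef_rot: [-3.141, 0.0, 0.381]
wrist_force: [-4.1, 4.5, 0.3]
finger_gap: 24.9
finger_force: 40.0
clock: 12.85
eef_pos: [434.5, 400.3, 247.9]
eef_rot: [-3.141, 0.001, 0.381]
wrist_force: [-4.0, 3.1, 0.1]
finger_gap: 24.3
finger_force: 40.0
```

```bash
python3 -m creep '[[-1,[0.06,0,0],0],[-1,[0.06,0,0],0],[-1,[0.06,0,0],0]]'; python3 -m creep '[[-1,[0.06,0,0],0],[-1,[0.06,0,0],0],[-1,[0.06,0,0],0]]'
```

```text
clock: 13.15
eef_pos: [434.8, 400.3, 247.8]
eef_rot: [-3.141, 0.001, 0.381]
wrist_force: [-6.8, 2.7, 2.0]
finger_gap: 24.2
finger_force: 40.0
clock: 13.45
eef_pos: [435.0, 400.4, 247.8]
eef_rot: [-3.141, 0.002, 0.382]
wrist_force: [-10.4, 0.6, 1.3]
finger_gap: 24.6
finger_force: 40.0
```

```bash
python3 -m creep '[[-1,[0.06,0,0],0],[-1,[0.06,0,0],0],[-1,[0.06,0,0],0]]'; python3 -m creep '[[-1,[0.05,0,0],0],[-1,[0.05,0,0],0],[-1,[0.05,0,0],0]]'
```

```text
clock: 13.75
eef_pos: [435.2, 400.5, 247.8]
eef_rot: [-3.141, 0.003, 0.382]
wrist_force: [-12.5, -0.2, 3.1]
finger_gap: 24.9
finger_force: 40.0
clock: 14.05
eef_pos: [435.4, 400.6, 247.8]
eef_rot: [-3.141, 0.004, 0.382]
wrist_force: [-15.8, -3.3, 4.3]
finger_gap: 24.7
finger_force: 40.0
```

```bash
python3 -m creep '[[-1,[0.03,0,0],0],[-1,[0.06,0,0],0],[-1,[0.06,0,0],0],[-1,[0.06,0,0],0],[-1,[0.06,0,0],0],[-1,[0.06,0,0],0],[-1,[0.06,0,0],0],[-1,[0.06,0,0],0],[-1,[0.06,0,0],0],[-1,[0.06,0,0],0],[-1,[0.06,0,0],0],[-1,[0.06,0,0],0]]'
```

```text
clock: 15.25
eef_pos: [435.6, 400.7, 247.8]
eef_rot: [-3.141, 0.005, 0.382]
wrist_force: [-19.1, -3.7, 4.6]
finger_gap: 24.6
finger_force: 40.0
```

The push held at about 19 N. Now I'll unload to mid-play, open, and rise clear.

```bash
python3 -m creep '[[-1,[-0.1,0,0],0],[-1,[-0.2,0,0],0],[-1,[-0.3,0,0],0],[-1,[-0.4,0,0],0],[-1,[-0.4,0,0],0],[-1,[-0.4,0,0],0]]'; python3 -m creep '[[1,[0,0,0],0],[1,[0,0,0],0],[1,[0,0,0],0],[1,[0,0,0],0],[1,[0,0,0],0],[1,[0,0,0],0],[1,[0,0,0],0],[1,[0,0,0],0]]'; python3 -m creep '[[1,[0,0,-2],0],[1,[0,0,-5],0],[1,[0,0,-9],0],[1,[0,0,-13],0],[1,[0,0,-13],0],[1,[0,0,-13],0],[1,[0,0,-13],0]]'
python3 - <<'E'
from h import *
im=manip.camera('wrist')[:,:,::-1];s=manip.camera('scene')[:,:,::-1]
a=cv2.resize(im[100:300,270:520],None,fx=1.6,fy=1.6,interpolation=cv2.INTER_CUBIC);b=cv2.resize(s[130:210,290:390],None,fx=4,fy=4,interpolation=cv2.INTER_CUBIC)
cv2.imwrite('pics/fin.png',np.hstack([a,b]))
E
```

```text
clock: 15.85
eef_pos: [433.8, 399.9, 247.8]
eef_rot: [-3.14, -0.0, 0.381]
wrist_force: [-0.9, 6.3, -0.7]
finger_gap: 24.5
finger_force: 40.0
clock: 16.65
eef_pos: [434.1, 399.3, 247.8]
eef_rot: [3.142, 0.0, 0.381]
wrist_force: [0.3, -0.2, -0.2]
finger_gap: 85.0
finger_force: 0.0
clock: 17.35
eef_pos: [434.0, 399.2, 376.4]
eef_rot: [3.141, 0.002, 0.381]
wrist_force: [0.7, -0.1, -0.8]
finger_gap: 93.9
finger_force: 0.0
```

View pics/fin.png

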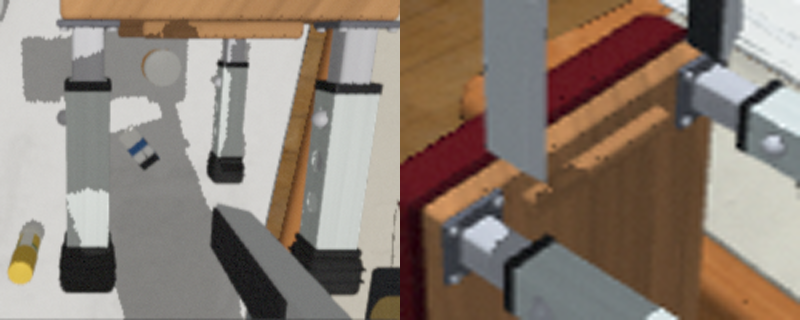

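The picture shows the short sleeve's collar level with the other leg's at about row 83. Its button is proud just past the mouth at about (62,117), and the pot and eraser haven't moved. I'm handing the job in.

```bash
python3 -c "
from cell import manip
print(manip.sign_off())"
```

```text
the job is handed in; nothing more can be done
None
```

The left upper leg, the short one, is now locked one hole farther out; it held an outward tug and a push back of about 19–20 N each at the wrist (an estimated 17 N on the button), and I let go and handed the job in at about 17.5 s, though the hand-in gave no verdict.

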